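Show the cast bust to the inspection camera

ROBOT

A 6-joint arm with a two-finger parallel gripper is mounted at the origin on the work surface. World frame = base frame: x ahead of the robot, y to its left, z up, the work surface at z = 0. Lengths are in m, angles in rad, forces in N, time in s.
With the tool pointing down it reaches from about 0.3 to 0.875 m from the base axis. Payload 6.4 kg.
Tool frame: the origin (TCP) lies midway between the tips of the shut fingers; the grasp point (between the pads) lies 19 mm behind it (robot.hold_point_z is the distance from the TCP to the grasp point, in m); z points along the fingers, y is the direction in which the jaws open and shut (so a half turn about z gives the same grasp; the last joint's range is limited). The gripper opens to 88 mm and grips with 3 to 60 N. Pads are 18 mm wide; open, the fingers measure 123 mm over their backs; the gripper's body (75 mm by 187 mm) begins 45 mm behind the grasp point.
Start: joints at [-1.508, 0.181, 1.607, -0, 1.354, -0.206], TCP at [0.153, -0.554, 0.239] pointing down, gripper open.
Joint ranges: [-2.99, 2.99], [-0.89, 2.07], [0.3, 2.58], [-1.14, 4.28], [0, 2.63], [-3.12, 3.12]. Speed limits (rad/s): [2.57, 2.57, 3.01, 3.14, 3.14, 3.14].

INTERFACE

Orientations are given as a 3x3 rotation matrix whose columns are the frame's x, y, z axes.
In Python, from station import robot, imaging gives the robot as it stands.
- The arm moves only by the shell command python3 -m inch 'ROWS' [FORCE]. ROWS is JSON, a list of rows, each an object with "travel": the shift along the tool's x, y, z in m, a list of three; "roll": the turn about the tool's z in degrees; "hand": the closure, from -1 (fully open) to 1 (shut), so that 0 is half open. In form: [{"travel": [x, y, z], "roll": roll, "hand": hand}, ...]. A call has 1 to 10 rows; each row shifts and turns the commanded pose from where the row before left it, along the tool's axes as they then stand; what a row does not reach is not made up. A row lasts 1/8 s, in which the tool goes at most 62.5 mm and 10.7 degrees, less where a joint would pass 70% of its speed; a pose out of reach is approached as far as the arm can. A call with a gripper value outside its range is refused whole. The fingers move at their own pace and stop on an object; FORCE is the grip in N (left out, the last holds). Time passes only in rows, so rows that do not move let the fingers close. It gives the time, the measured TCP pose, the force and the opening at its end, in the units of the state.
- robot.observe(): the state, without advancing time (a new reading comes with each control period).
- imaging.get_image(name): name is "scene" or "top" or "wrist"; returns (picture, depth): 384x512x3 uint8, red, green, blue; 384x512 float32, m along the optical axis (not along the pixel's ray), 0 where there is no reading.
- imaging.get_calibration(name): a dict with "fx", "fy", "cx", "cy" (pixels), "R" (3x3) and "t" (3): a world point X has camera coordinates R X + t. Camera axes: x right, y down, z forward; pixel columns grow to the right and rows downward; lengths in m; the calibration is good to about 2 mm. A picture is of the moment at which its call begins: read the wrist's pose just before it. get_calibration takes no time and is no camera call; for the wrist camera it gives the pose at the moment of the call.
- robot.close_job(): hands the job in, once; it reports no verdict.
The state is a dict: "time": time; "joint_positions": joint angles; "joint_velocities": joint speeds; "joint_efforts": joint torques, N m; "position": TCP position; "ee_rot": TCP orientation; "ft_force": force on the tool from outside, world axes, zero at the start; "moment": the same for the moment, N m; "opening": finger opening in m.
Only numpy, scipy, OpenCV 4.12 (cv2) and the standard library are available. Lean on these libraries where they do the work, as an engineer would, in place of code of your own. Each camera call takes 0.05 s, during which the arm holds its last target.

TASK

Lift the little bust (head and shoulders) out of the three-pocket mould and show it to the inspection camera: hold it in the air with its face squarely towards the lens, the middle of the face on the lens's line of sight about 12 cm from the glass, head up as the camera sees it, so it leans back as far as the camera looks down. Finish with the gripper still holding it there, steady; do not put it down. Leave the other two castings in their pockets, do not disturb the jar or the spatula, and do not touch the camera or its stand.

Things in the scene. Friction and masses are not known exactly. Their poses are not given: they have to be found in the camera images.
- bust: plaster bust, loose, 0.2 kg. Origin centre of its underside, z up, x out of the face. Plinth 44 diameter, z 0-20; shoulders 34 (x) by 58 (y), z 20-44; neck 24 diameter; head a rounded block 42 (x) by 36 (y), z 54-100, flat temples on its +y and -y sides suit a grip; nose 7 proud of the face; ball of hair, top z 114. Starts upright in a pocket, facing within 66 degrees of world +x
- bust_face (a point): middle of the bust's face (in the face plane, at the root of the nose), at x 21, y 0, z 77 mm in the bust's frame
- bust_nape (a point): middle of the back of the bust's head, at x -21, y 0, z 77 mm in the bust's frame
- mould: fixed green block mould 110 (x) by 300 (y) by 32 high; origin under its centre. Three round pockets, 48 diameter and 14 deep, at y -90, 0 and +90 on its long axis; each holds a casting by its 44 plinth (free by 2 all round, not stuck). Any casting may be in any pocket
- urn: plaster urn casting in another pocket, 80 high, up to 48 wide; origin centre of its underside; to be left alone
- bird: plaster bird casting in another pocket, 70 high, up to 75 long over beak and tail; origin centre of its underside; to be left alone
- camera_stand: fixed stand of the inspection camera: base plate 120 by 120 by 12 (its x from -80 to +40), post at x -55, two cheeks at y +-40 beside the camera. Origin at table level right under the camera's tilt axis; x is the level direction in which it looks (roughly towards the robot), z up. Not to be touched
- camera_head: black camera on the stand, 45 by 70 by 62, with a 44 diameter lens. Origin on its tilt axis, 290 above the table; x is the line of sight, out of the lens, 5 to 29 degrees below level (differs each time, stays put); y level; z the camera's own up. Lens glass at x 45, y 0, z 0: the face is wanted at x 165, y 0, z 0 of this frame
- lens (a point): centre of the lens glass, at x 45 mm in camera_head's frame
- jar: loose white jar with a blue lid, 70 diameter, 100 high; origin centre of its underside; bystander
- spatula: loose spatula lying on the table beyond the mould, handle to its -x; bystander
Not all that is in view belongs to the job. What is shaped like the bust but green or turquoise is not meant.

How it is judged:
On the way:
1. the bust is lifted clear of the mould in the gripper (z of bust in the frame of mould above 0.05 m and contact force between the fingers and bust above 1 N and contact force between bust and mould below 0.1 N), for 0.2 s.
At the end, for the whole second after the job is handed in: Bust held steady in the gripper, touching nothing else: middle of its face 95 to 145 mm from the lens glass, within 20 mm of the line of sight sideways and up-down, facing the lens and upright in its view within 12 degrees; other castings, jar and spatula within 20 mm of their starts (x of bust_face in the frame of camera_head between 0.14 and 0.19 m and y of bust_face in the frame of camera_head between -0.02 and 0.02 m and z of bust_face in the frame of camera_head between -0.02 and 0.02 m and x of bust_nape in the frame of camera_head above 0.175 m and angle between the x axis of bust and the x axis of camera_head, either way round below 0.21 rad and angle between the z axis of bust and the z axis of camera_head, either way round below 0.21 rad and angle between bust's own z axis and vertical below 1 rad and contact force between the fingers and bust above 1 N and contact force between bust and mould below 0.1 N and contact force between bust and camera_stand below 0.1 N and height (world z) of bust above 0.08 m and linear speed of bust below 0.03 m/s and angular speed of bust below 0.2 rad/s and distance of each of urn, bird, jar, spatula from where it was at the start of the episode below 0.02 m); the arm keeps its last pose, push and grip.
It fails at once if the camera or its stand is touched (contact force between camera_stand and anything else above 2 N).
It fails at once if the urn is disturbed (distance of urn from where it was at the start of the episode above 0.02 m).
It fails at once if the bird is disturbed (distance of bird from where it was at the start of the episode above 0.02 m).
It fails at once if the jar is disturbed (distance of jar from where it was at the start of the episode above 0.02 m).
It fails at once if the spatula is disturbed (distance of spatula from where it was at the start of the episode above 0.02 m).
It also fails if it takes over 38 s, if anything falls off the work surface, if the arm or the gripper's body presses on something with over 40 N, if the wrist force passes 120 N, or if a joint passes its speed limit or range.

## Working session

There is one attempt and no reset: what is moved stays moved. The work goes in short steps, Python scripts to look and compute and a shell command to move; the robot and the scene stay as the last step left them, time stands still between calls to the robot, and variables do not carry over. Pictures are saved under pics/ and viewed, and the job is handed in when it is done.

```bash
ls; mkdir -p pics; python3 - <<'E'
from station import robot, imaging
import cv2,numpy as np
s=robot.observe(); print(s['time'],s['position'],s['ee_rot'],s['opening'],robot.hold_point_z)
for n in ("scene","top","wrist"):
    c=imaging.get_calibration(n); p,d=imaging.get_image(n)
    np.savez(f'pics/{n}0.npz',p=p,d=d,**{k:np.array(c[k]) for k in c})
    cv2.imwrite(f'pics/{n}0.png',cv2.resize(p[:,:,::-1],None,fx=1.5,fy=1.5))
    print(n,c)
E
```

```text
pics
0.0 [ 0.15269198 -0.55381837  0.23784858] [[ 9.64096498e-01  2.65552140e-01 -5.95910068e-05]
 [ 2.65551865e-01 -9.64095124e-01  1.67302104e-03]
 [ 3.86822919e-04 -1.62877823e-03 -9.99998599e-01]] 0.08815255360859364 0.0187
scene {'fx': 370.5513754819129, 'fy': 370.5513754819129, 'cx': 251.66131238613582, 'cy': 197.21803631345463, 'R': array([[ 8.27402237e-01,  5.61609719e-01, -2.48897919e-04],
       [ 4.71374751e-01, -6.94702638e-01, -5.43317668e-01],
       [-3.05305393e-01,  4.49424930e-01, -8.39527158e-01]]), 't': array([-0.44289877, -0.16176142,  1.29393221])}
top {'fx': 419.42613133410504, 'fy': 419.42613133410504, 'cx': 256.2104234447527, 'cy': 201.3639244178388, 'R': array([[-0.0199113 , -0.99963155,  0.01844709],
       [-0.98533806,  0.01649286, -0.16981426],
       [ 0.16944745, -0.02155784, -0.98530342]]), 't': array([-0.01035684,  0.54898327,  1.3206404 ])}
wrist {'fx': 340.8076847856815, 'fy': 340.8076847856815, 'cx': 261.5066077755268, 'cy': 188.2206891594135, 'R': array([[ 0.26524236, -0.96417994, -0.00187677],
       [-0.92613194, -0.25531595,  0.27765698],
       [-0.26819046, -0.07190826, -0.96067845]]), 't': array([-0.57348822, -0.03725572,  0.39067538])}
```

View pics/scene0.png

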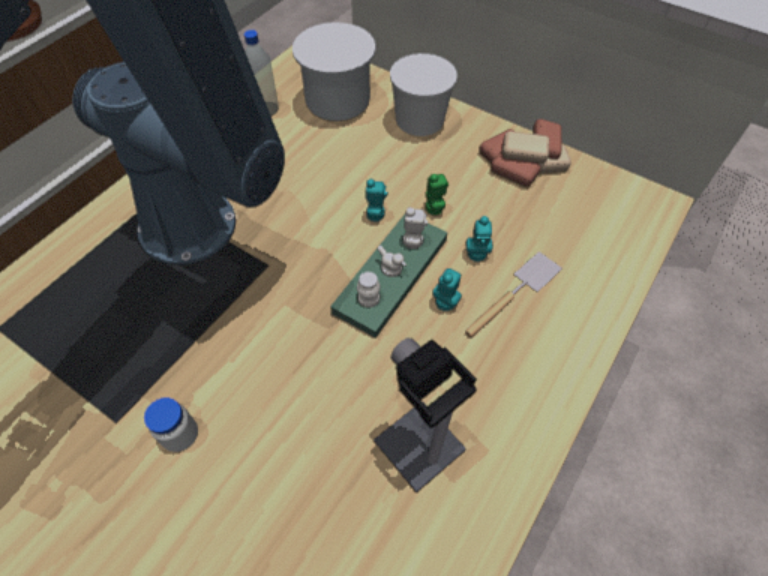

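View pics/top0.png

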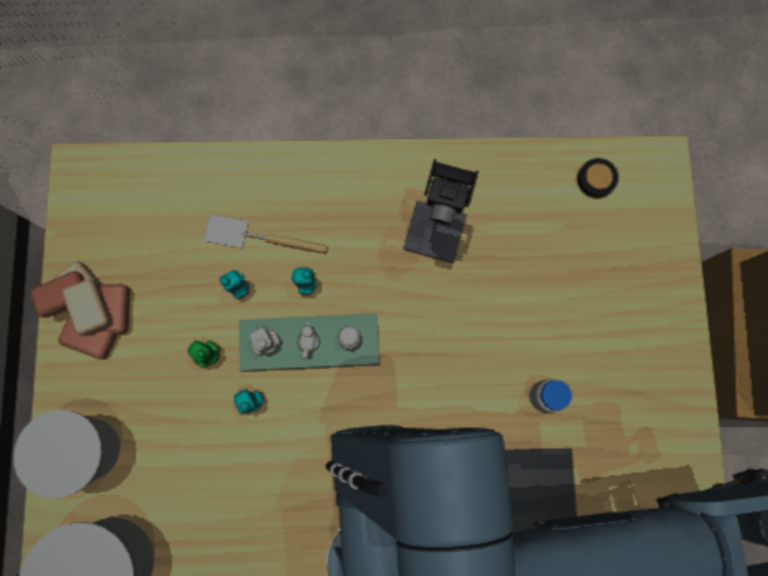

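View pics/wrist0.png

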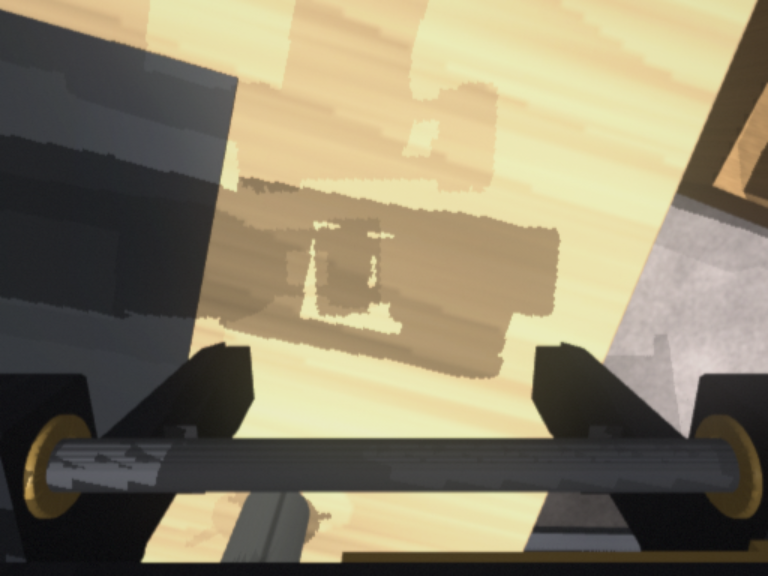

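The scene shows mould, with the white bust in the far (+y) pocket, bird in the middle, urn at the right, and the camera beyond. I'll measure from depth.

```bash
cat > h.py <<'E'
import numpy as np
def cloud(n):
    z=np.load(n); d=z['d'];v,u=np.indices(d.shape)
    X=np.stack([(u-z['cx'])/z['fx']*d,(v-z['cy'])/z['fy']*d,d],-1)
    W=(X-z['t'])@z['R']; W[d==0]=np.nan
    return z['p'],W
E
python3 - <<'E'
from h import *
import cv2
for n in('top','scene'):
    p,W=cloud(f'pics/{n}0.npz')
    for (u,v,l) in ([(262,341,'bust'),(308,341,'bird'),(349,338,'urn'),(242,323,'mouldTL'),(242,368,'BL'),(376,362,'BR'),(377,317,'TR'),(442,212,'lens'),(452,190,'cam'),(553,395,'jar'),(265,238,'spat')] if n=='top' else [(413,213,'hair'),(404,352,'lens'),(437,367,'cam'),(392,262,'bird'),(370,280,'urn')]):
        print(n,l,W[int(v/1.5),int(u/1.5)].round(3))
p,W=cloud('pics/top0.npz')
cv2.imwrite('pics/tb.png',cv2.resize(p[195:260,140:270,::-1],None,fx=6,fy=6,interpolation=3))
cv2.imwrite('pics/tc.png',cv2.resize(p[95:185,255:335,::-1],None,fx=6,fy=6,interpolation=3))
p,W=cloud('pics/scene0.npz')
cv2.imwrite('pics/sb.png',cv2.resize(p[100:225,215:380,::-1],None,fx=4.8,fy=4.8,interpolation=3))
cv2.imwrite('pics/sc.png',cv2.resize(p[220:330,240:330,::-1],None,fx=5.4,fy=5.4,interpolation=3))
E
```

```text
top bust [0.46  0.231 0.131]
top bird [0.465 0.144 0.071]
top urn [0.467 0.057 0.094]
top mouldTL [0.511 0.291 0.033]
top BL [0.413 0.288 0.036]
top BR [0.421 0.002 0.03 ]
top TR [ 0.524 -0.003  0.004]
top lens [ 0.668 -0.12   0.305]
top cam [ 0.702 -0.138  0.329]
top jar [ 0.342 -0.358  0.101]
top spat [0.708 0.248 0.015]
scene hair [0.466 0.23  0.127]
scene lens [ 0.668 -0.13   0.307]
scene cam [ 0.719 -0.129  0.318]
scene bird [0.477 0.138 0.072]
scene urn [0.473 0.062 0.095]
```

View pics/tb.png

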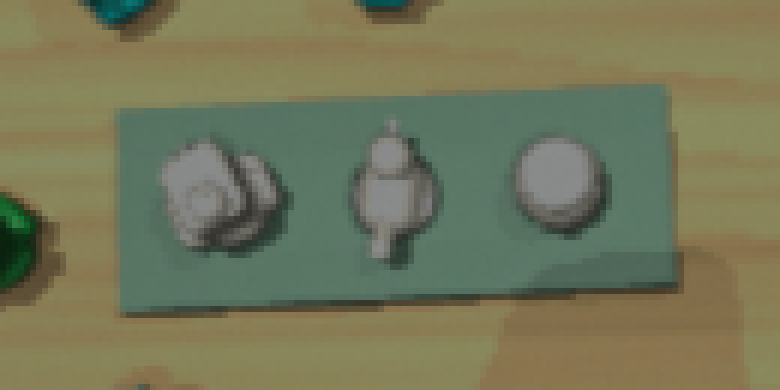

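View pics/sb.png

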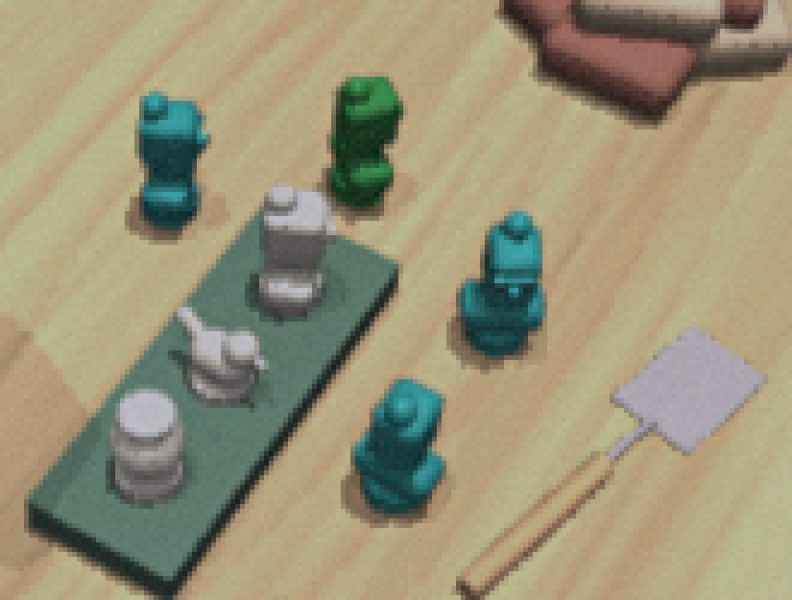

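View pics/sc.png

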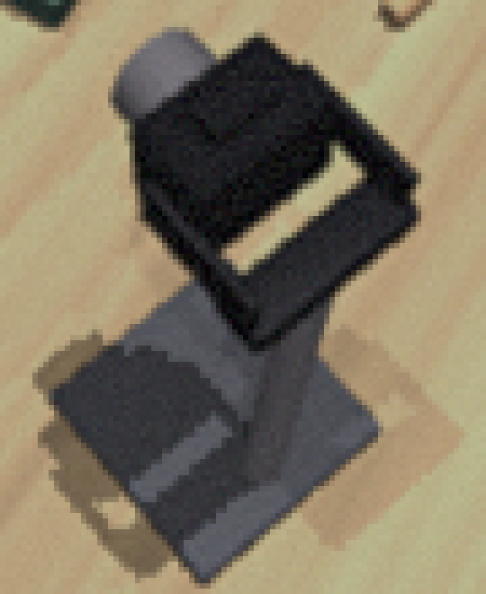

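View pics/tc.png

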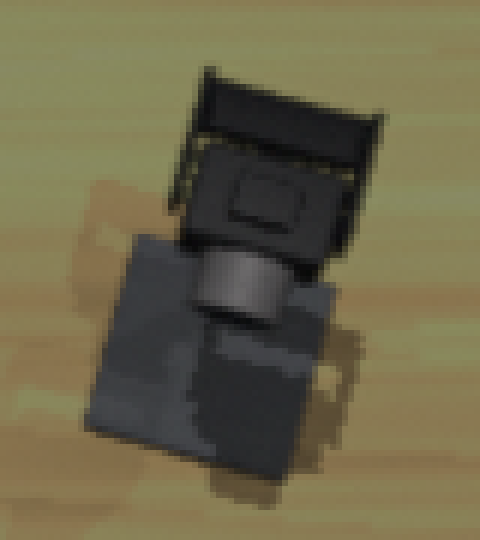

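```bash
cat > fit.py <<'E'
from h import *
import cv2
from scipy.optimize import least_squares
def box(P,c,h,r=0):
    q=np.abs(P-c)-(np.array(h)-r); return np.linalg.norm(np.maximum(q,0),axis=1)+np.minimum(q.max(1),0)-r
def cyl(P,ax,r,a,b):  # axis along ax
    o=[i for i in range(3) if i!=ax]
    q=np.stack([np.hypot(P[:,o[0]],P[:,o[1]])-r,np.abs(P[:,ax]-(a+b)/2)-(b-a)/2],1)
    return np.linalg.norm(np.maximum(q,0),axis=1)+np.minimum(q.max(1),0)
def bust(P):
    d=[cyl(P,2,.022,0,.02),box(P,[0,0,.032],[.017,.029,.012],.004),cyl(P,2,.012,.04,.06),box(P,[0,0,.077],[.021,.018,.023],.004),
       box(P,[.0245,0,.075],[.0035,.004,.006]),np.linalg.norm(P-[0,0,.105],axis=1)-.009]
    return np.min(d,0)
def head(P): return np.minimum(box(P,[0,0,0],[.0225,.035,.031]),cyl(P,0,.022,.02,.045))
def rz(a): c,s=np.cos(a),np.sin(a); return np.array([[c,-s,0],[s,c,0],[0,0,1]])
def ry(a): c,s=np.cos(a),np.sin(a); return np.array([[c,0,s],[0,1,0],[-s,0,c]])
def get(names,lo,hi):
    out=[];col=[]
    for n in names:
        p,W=cloud(n); m=((W>lo)&(W<hi)).all(-1); out.append(W[m]); col.append(p[m])
    return np.concatenate(out),np.concatenate(col)
E
python3 - <<'E'
from fit import *
f=['pics/top0.npz','pics/scene0.npz']
P,c=get(f,[.40,.18,.045],[.53,.29,.16]); c=c.astype(int)
m=(c.max(1)-c.min(1)<40); P=P[m]; print(len(P))
best=None
for a0 in np.radians([-60,-30,0,30,60]):
    fn=lambda q: bust((P-[q[0],q[1],.018+q[3]])@rz(q[2]))
    r=least_squares(fn,[.463,.235,a0,0],loss='soft_l1',f_scale=.002)
    print(r.cost*1e6,r.x,np.degrees(r.x[2]),np.median(abs(fn(r.x))))
for g in (f,f[:1],f[1:]):
    P,c=get(g,[.6,-.25,.23],[.8,-.05,.36]); print(len(P))
    for t0 in (8,17,26):
        # use only points near head model
        fn=lambda q: np.minimum(np.abs(head((P-[q[0],q[1],.29+q[4]])@(rz(q[2])@ry(q[3])))),.01)
        r=least_squares(fn,[.71,-.13,np.pi-.23,np.radians(t0),0],loss='soft_l1',f_scale=.002)
        print(r.cost*1e6,r.x,np.degrees(r.x[2:4]),np.median(fn(r.x)))
E
```

```text
558
1163.5583790377996 [ 4.64973482e-01  2.37130876e-01 -2.62247204e+00 -1.47428410e-04] -150.25657950770258 0.0014525132256504609
1103.0392522347875 [ 4.64794260e-01  2.37010625e-01  5.12096533e-01 -1.79044958e-04] 29.340970025098947 0.0014141460024894373
1103.0392522324319 [ 4.64794260e-01  2.37010625e-01  5.12096545e-01 -1.79044896e-04] 29.340970753689575 0.0014141458858733177
1103.0392513886452 [ 4.64794226e-01  2.37010658e-01  5.12102858e-01 -1.79014110e-04] 29.3413324509996 0.0014140880777086667
1103.0392513357654 [ 4.64794174e-01  2.37010708e-01  5.12112291e-01 -1.78967541e-04] 29.341872908661614 0.0014140013103543948
3033
22951.90680850112 [ 7.03231450e-01 -1.34522830e-01  2.83299347e+00  7.79284073e-02
 -2.33239120e-03] [162.31856942   4.46496884] 0.0037853569824732973
22951.88898449281 [ 7.03221226e-01 -1.34508599e-01  2.83320427e+00  7.86641102e-02
 -2.33363371e-03] [162.33064708   4.50712151] 0.0037979286595720627
23762.49159608289 [ 7.07865990e-01 -1.35918533e-01  2.81481313e+00  7.01405754e-01
  2.39329965e-03] [161.27691263  40.18758942] 0.004811411183975774
1030
7574.
[... 161 characters left out ...]
441854  2.8467089   0.05498493 -0.00302   ] [163.10440533   3.15040418] 0.0035766253841623113
7344.856191489091 [ 7.08058377e-01 -1.36820706e-01  2.83967106e+00  6.90357713e-01
  2.24828386e-03] [162.70116707  39.55458333] 0.004069987586301555
2003
15298.604399226771 [ 7.03563226e-01 -1.34370097e-01  2.82824201e+00  8.20005179e-02
 -2.12092246e-03] [162.04633058   4.6982836 ] 0.003688848441358304
15298.60439701179 [ 7.03563222e-01 -1.34370114e-01  2.82824131e+00  8.20004784e-02
 -2.12092214e-03] [162.04629032   4.69828133] 0.003688855847910023
16369.747457685397 [ 7.07568325e-01 -1.35345498e-01  2.79596690e+00  7.04867914e-01
  2.61599001e-03] [160.19710275  40.38595657] 0.005219173737894274
```

```bash
python3 - <<'E'
from fit import *
f=['pics/top0.npz','pics/scene0.npz']
im=np.full((600,800,3),255,np.uint8)
for k,g in enumerate(f):
    P,c=get([g],[.55,-.3,.004],[.85,.0,.4])
    # base plate yaw
    B=P[(P[:,2]<.02)&(c.max(1)<95)]
    print(g,len(B),cv2.minAreaRect((B[:,:2]*1000).astype(np.float32)))
    Q=(P-[.703,-.1345,0])@rz(np.radians(163))
    for (x,y,z),cc in zip(Q,c):
        if z>.2:
            o=0 if k==0 else 1
            cv2.circle(im,(int(200+400*o+x*1800),int(300-(z-.29)*1800)),2,[int(v) for v in cc[::-1]] if abs(y)<.033 else (0,0,255) if y>0 else (255,128,0),-1)
            cv2.circle(im,(int(200+400*o+y*1800),int(510-(x)*1200)),1,[int(v) for v in cc[::-1]],-1)
cv2.imwrite('pics/prof.png',im)
E
```

```text
pics/top0.npz 1020 ((741.4675903320312, -155.31484985351562), (137.13739013671875, 200.98727416992188), 74.04015350341797)
pics/scene0.npz 1290 ((719.0933227539062, -138.69033813476562), (120.24837493896484, 119.64800262451172), 72.76204681396484)
```

View pics/prof.png

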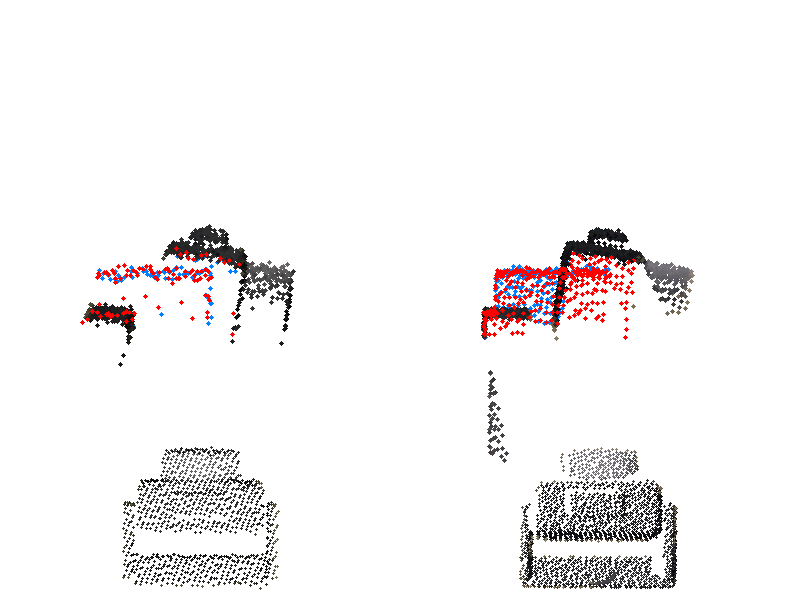

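```bash
python3 - <<'E'
from fit import *
f=['pics/top0.npz','pics/scene0.npz']
for g in (f,f[:1],f[1:]):
    P,c=get(g,[.55,-.3,.23],[.85,.0,.4])
    Q=(P-[.700,-.1328,0])@rz(np.radians(162.8))
    P=P[(abs(Q[:,1])<.036)&(Q[:,0]>-.032)]
    def fn(q):
        L=(P-[q[0],q[1],.29+q[4]])@(rz(q[2])@ry(q[3]))
        return np.minimum(head(L),box(L,[q[5],0,.034],[.011,.015,.0055]))
    for t0 in (8,20):
        r=least_squares(fn,[.70,-.133,np.radians(162.8),np.radians(t0),0,0],loss='soft_l1',f_scale=.002)
        print(len(P),r.cost*1e6,r.x.round(4),np.degrees(r.x[2:4]),np.median(abs(fn(r.x))))
E
```

```text
1782 1947.4230485163994 [ 7.031e-01 -1.333e-01  2.855e+00  6.930e-02 -3.400e-03  1.600e-03] [163.5812409    3.96804669] 0.0010966716808311957
1782 1947.4144547235273 [ 7.0310e-01 -1.3330e-01  2.8549e+00  6.9100e-02 -3.4000e-03  1.6000e-03] [163.57574493   3.95817469] 0.001097137235630631
638 906.6632402450723 [ 7.0140e-01 -1.3380e-01  2.8491e+00  4.2900e-02 -4.1000e-03 -5.0000e-04] [163.2403698    2.46046361] 0.0013689733410980134
638 906.6632402487238 [ 7.0140e-01 -1.3380e-01  2.8491e+00  4.2900e-02 -4.1000e-03 -5.0000e-04] [163.24037814   2.4604624 ] 0.0013689744365021298
1144 907.9990860918713 [ 7.0360e-01 -1.3290e-01  2.8585e+00  7.4300e-02 -3.2000e-03  2.8000e-03] [163.78018583   4.25662061] 0.0009396691318775928
1144 908.1063815035224 [ 0.7036 -0.1329  2.8586  0.0748 -0.0031  0.0029] [163.78587802   4.28848816] 0.0009400135114445811
```

```bash
python3 - <<'E'
from fit import *
f=['pics/top0.npz','pics/scene0.npz']
for g in f:
    P,c=get([g],[.55,-.3,.23],[.85,.0,.4])
    Q=(P-[.702,-.1328,.29])@rz(np.radians(163.2))
    t=lambda m,a,b:(lambda k:(np.degrees(np.arctan(k[0])),k[1],m.sum()))(np.polyfit(Q[m][:,a],Q[m][:,b],1))
    y=abs(Q[:,1])
    print(g)
    m=(y<.033)&(y>.0)&(Q[:,0]>-.02)&(Q[:,0]<.02)&(Q[:,2]>.02)
    for _ in range(3):
        k=np.polyfit(Q[m][:,0],Q[m][:,2],1); r=Q[:,2]-np.polyval(k,Q[:,0]); m=(y<.033)&(Q[:,0]>-.02)&(Q[:,0]<.018)&(Q[:,2]>.02)&(abs(r)<.003)&((y>.017)|(Q[:,0]<-.013))
    print('top',t(m,0,2))
    m=(y<.033)&(Q[:,0]<-.02)&(Q[:,0]>-.032)&(Q[:,2]<.026)&(Q[:,2]>-.015); print('back',t(m,2,0))
    m=(y<.006)&(Q[:,0]>.027)&(Q[:,0]<.045)&(Q[:,2]>.014); print('barrel',t(m,0,2))
    m=(y<.033)&(Q[:,0]>.038)&(Q[:,2]<.012); print('front',t(m,2,0))
    m=(Q[:,0]<-.035)&(y<.035)&(Q[:,2]>-.008)&(Q[:,2]<.0);print('rearbar',t(m,0,2), Q[m][:,2].mean())
    m=(y>.035)&(y<.045)&(Q[:,2]>.012);print('cheektop',t(m,0,2),Q[m][:,2].mean())
    p,W=cloud(g); 
    T=W[(W[...,0]>.3)&(W[...,0]<.85)&(abs(W[...,1])<.25)&(abs(W[...,2])<.006)]
    A=np.linalg.lstsq(np.c_[T[:,:2],np.ones(len(T))],T[:,2],rcond=None)[0]; print('table slope deg',np.degrees(A[:2]),A[2], 'toward cam x', np.degrees(A[:2]@[np.cos(np.radians(163)),np.sin(np.radians(163))]))
E
```

```text
pics/top0.npz
top (np.float64(-5.0684003878292065), np.float64(0.02716655972961942), np.int64(153))
back (np.float64(24.39992517339566), np.float64(-0.031878702146398895), np.int64(3))
barrel (np.float64(-2.577370854607827), np.float64(0.01854265601287887), np.int64(28))
front (np.float64(-2.031418742252569), np.float64(0.04574396101126806), np.int64(57))
rearbar (np.float64(-0.7389957517384613), np.float64(-0.006861967862126124), np.int64(114)) -0.006196605688111201
cheektop (np.float64(2.7049994634636256), np.float64(0.016976847057975898), np.int64(95)) 0.015846958979676386
table slope deg [-0.05603895 -0.03006324] 0.0007706447412316684 toward cam x 0.04480067055193526
pics/scene0.npz
top (np.float64(-7.486989820840261), np.float64(0.027209342864481866), np.int64(290))
back (np.float64(8.64400632345458), np.float64(-0.024579808981470837), np.int64(252))
barrel (np.float64(-7.20186452706089), np.float64(0.02210605052471081), np.int64(39))
front (np.float64(7.854619970406338), np.float64(0.0427470467167113), np.int64(33))
rearbar (np.float64(-0.4311549434141737), np.float64(-0.007167573530882557), np.int64(257)) -0.006764784926921066
cheektop (np.float64(1.4632701779116295), np.float64(0.0161426328322635), np.int64(193)) 0.015418088628463889
table slope deg [0.02529952 0.02231563] 0.0004083233420678719 toward cam x -0.01766959267269441
```

```bash
python3 - <<'E'
from fit import *
z=np.load('pics/wrist0.npz'); C=-z['R'].T@z['t']
from station import robot
s=robot.observe(); R=np.array(s['ee_rot']); print('wristcam in tool',R.T@(C-s['position']), 'dir',R.T@z['R'][2])
E
python3 -m inch '[{"travel":[0.043,-0.04,0],"roll":0,"hand":-1},{"travel":[0.043,-0.04,0],"roll":0,"hand":-1},{"travel":[0.043,-0.04,0],"roll":0,"hand":-1},{"travel":[0.043,-0.04,0],"roll":0,"hand":-1},{"travel":[0.043,-0.04,0],"roll":0,"hand":-1},{"travel":[0.043,-0.04,0],"roll":0,"hand":-1},{"travel":[0.043,-0.04,0],"roll":0,"hand":-1},{"travel":[0.043,-0.04,0],"roll":0,"hand":-1}]' 20
```

```text
wristcam in tool [ 0.07245986 -0.00056293 -0.14652893] dir [-2.77935621e-01 -6.07828153e-04  9.60599511e-01]
time: 1.15
position: [0.4, -0.1527, 0.2388]
ee_rot: [[0.964, 0.265, 0.001], [0.265, -0.964, -0.0], [0.0, 0.001, -1.0]]
ft_force: [0.4, -0.1, 0.8]
opening: 0.088
```

```bash
python3 -m inch '[{"travel":[0.024,-0.051,0],"roll":0,"hand":-1},{"travel":[0.024,-0.051,0],"roll":0,"hand":-1},{"travel":[0.024,-0.051,0],"roll":0,"hand":-1},{"travel":[0.024,-0.051,0],"roll":0,"hand":-1},{"travel":[0.024,-0.051,0],"roll":0,"hand":-1},{"travel":[0.024,-0.051,0],"roll":0,"hand":-0.5},{"travel":[0.024,-0.051,0],"roll":0,"hand":-0.5},{"travel":[0,0,0],"roll":-7,"hand":-0.5},{"travel":[0,0,0],"roll":-7,"hand":-0.5}]'
cat > look.py <<'E'
import sys
from fit import *
from station import robot, imaging
def snap(n,tag):
    c=imaging.get_calibration(n); p,d=imaging.get_image(n)
    np.savez(f'pics/{n}{tag}.npz',p=p,d=d,**{k:np.array(c[k]) for k in c})
    cv2.imwrite(f'pics/{n}{tag}.png',cv2.resize(p[:,:,::-1],None,fx=1.5,fy=1.5)); return f'pics/{n}{tag}.npz'
E
python3 - <<'E'
from look import *
f=snap('wrist','1')
P,c=get([f],[.40,.18,.045],[.53,.29,.16]); c=c.astype(int)
P=P[(c.max(1)-c.min(1)<45)]; 
fn=lambda q: bust((P-[q[0],q[1],.018+q[3]])@rz(q[2]))
for a in (0,.5):
    r=least_squares(fn,[.463,.235,a,0],loss='soft_l1',f_scale=.002)
    print(len(P),r.x,np.degrees(r.x[2]),np.median(abs(fn(r.x))))
s=robot.observe();print(s['position'],s['opening'],np.degrees(np.arctan2(s['ee_rot'][1][1],s['ee_rot'][0][1])))
E
```

```text
time: 2.28
position: [0.466, 0.2353, 0.2381]
ee_rot: [[0.868, 0.496, -0.001], [0.496, -0.868, -0.0], [-0.001, -0.0, -1.0]]
ft_force: [0.3, -1.0, -0.3]
opening: 0.0658
2899 [ 4.65505810e-01  2.37522858e-01  4.75446167e-01 -1.97618908e-04] 27.24105873765967 0.0010941936706652458
2899 [ 4.65505815e-01  2.37522850e-01  4.75445318e-01 -1.97618881e-04] 27.241010132293706 0.0010941936437792246
[0.4660625  0.23490397 0.2381801 ] 0.06611992435754267 -60.020194108675135
```

View pics/wrist1.png

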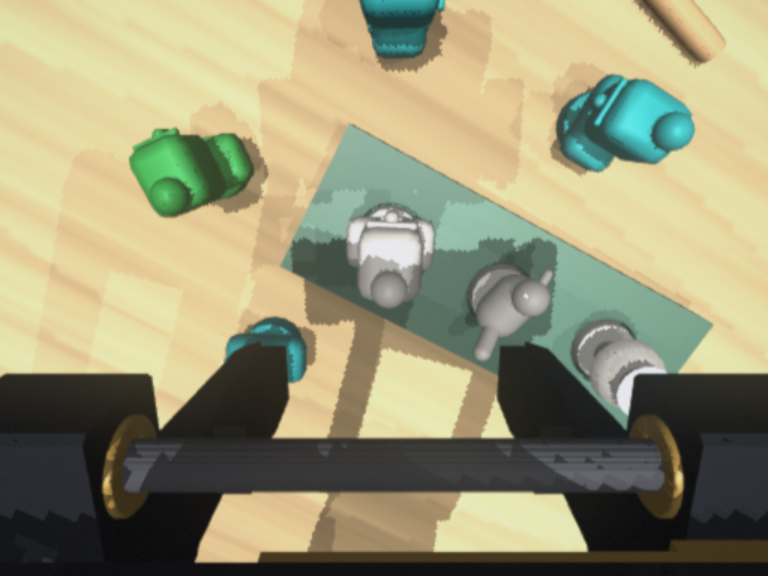

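```bash
python3 -m inch '[{"travel":[0.001,-0.0025,0.03],"roll":2,"hand":-0.5},{"travel":[0,0,0.045],"roll":0,"hand":-0.5},{"travel":[0,0,0.045],"roll":0,"hand":-0.5},{"travel":[0,0,0.03],"roll":0,"hand":-0.5},{"travel":[0,0,0.012],"roll":0,"hand":-0.5},{"travel":[0,0,0],"roll":0,"hand":-0.5}]'
```

```text
time: 3.08
position: [0.466, 0.2368, 0.0765]
ee_rot: [[0.888, 0.459, -0.001], [0.459, -0.888, -0.0], [-0.001, -0.0, -1.0]]
ft_force: [0.3, 0.5, -0.9]
opening: 0.0662
```

```bash
python3 -m inch '[{"travel":[0,0,0],"roll":0,"hand":1},{"travel":[0,0,0],"roll":0,"hand":1},{"travel":[0,0,0],"roll":0,"hand":1},{"travel":[0,0,0],"roll":0,"hand":1},{"travel":[0,0,0],"roll":0,"hand":1},{"travel":[0,0,-0.009],"roll":0,"hand":1},{"travel":[0,0,0],"roll":0,"hand":1}]' 12
```

```text
time: 3.95
position: [0.4664, 0.237, 0.0861]
ee_rot: [[0.888, 0.46, 0.001], [0.46, -0.888, 0.0], [0.001, 0.0, -1.0]]
ft_force: [0.2, 0.4, -2.9]
opening: 0.0361
```

```bash
python3 -m inch '[{"travel":[-0.004,0,0],"roll":0,"hand":1},{"travel":[-0.004,0,0],"roll":0,"hand":1},{"travel":[-0.004,0,0],"roll":0,"hand":1},{"travel":[0,0,0],"roll":0,"hand":1}]'
python3 - <<'E'
from look import *
s=robot.observe();print(s['ft_force'],s['moment'],s['opening'])
snap('wrist','2');f=snap('scene','2')
p=np.load(f)['p'];cv2.imwrite('pics/s2.png',cv2.resize(p[60:200,200:340,::-1],None,fx=4,fy=4,interpolation=3))
E
```

```text
time: 4.45
position: [0.4554, 0.2314, 0.0858]
ee_rot: [[0.888, 0.46, 0.0], [0.46, -0.888, 0.0], [0.0, 0.0, -1.0]]
ft_force: [1.4, 1.7, -1.2]
opening: 0.036
[ 1.43804831  1.6511079  -1.19603062] [ 0.11409481 -0.32041636 -0.03208511] 0.03604108849505687
```

View pics/s2.png

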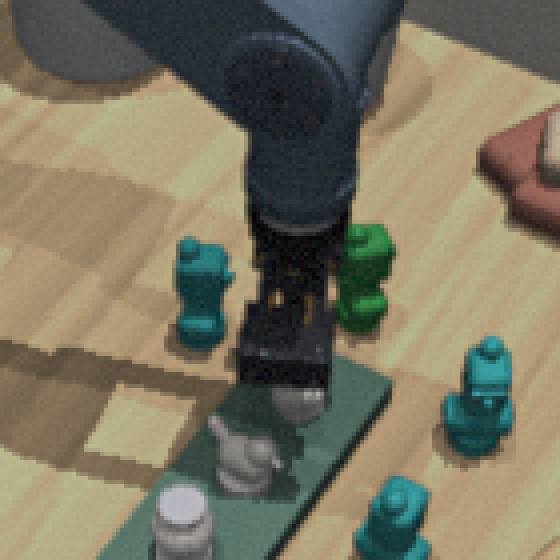

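View pics/wrist2.png

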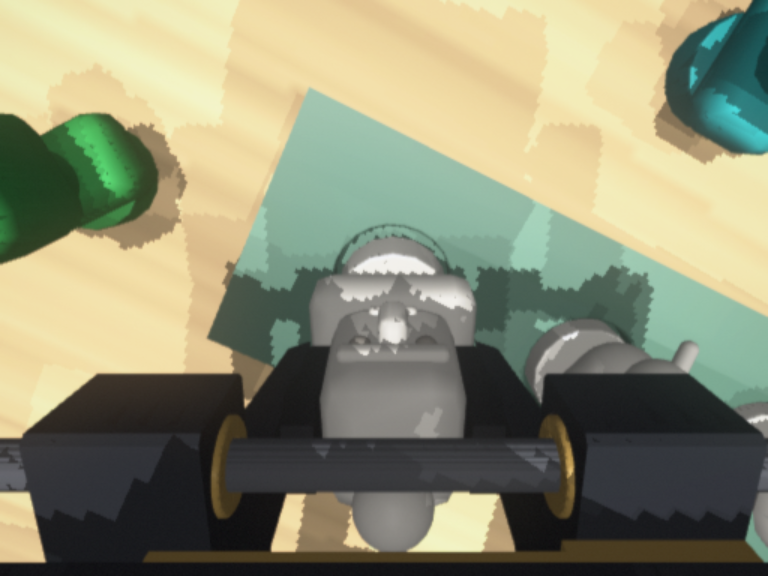

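```bash
cat > tilt.py <<'E'
from look import *
def tilt(f,th0=7):
    # fit bust in tool frame: params x,y,z offset of head-centre from grasp point, pitch about jaw axis, yaw, roll
    s=robot.observe(); R=np.array(s['ee_rot']); T=np.array(s['position'])-.0187*R[:,2]*1
    G=np.stack([R[:,0],-R[:,1],-R[:,2]],1) # upright frame: x tool x, y, z up
    p,W=cloud(f); W=(W-T)@G; c=p.astype(int)
    m=((W>[-.06,-.034,-.09])&(W<[.075,.034,.045])).all(-1)&(c.max(-1)-c.min(-1)<45)&(c.max(-1)>85)
    P=W[m]
    def fn(q):
        L=(P-[q[0],q[1],q[2]])@(rz(q[4])@ry(q[3]))+[0,0,.077]
        return np.r_[np.clip(bust(L),-.02,.02),q[4]/.1*.02,q[1]*4]
    for t0 in (-th0,0,-20):
        r=least_squares(fn,[0,0,0,np.radians(t0),0],loss='soft_l1',f_scale=.0015)
        print(len(P),round(r.cost*1e6),'off',r.x[:3].round(4),'leanback deg',-np.degrees(r.x[3]),'yaw',np.degrees(r.x[4]),np.median(abs(fn(r.x))))
E
python3 -c "
from tilt import *
tilt('pics/wrist2.npz')"
python3 -m inch '[{"travel":[0,0,-0.02],"roll":0,"hand":1},{"travel":[0,0,-0.03],"roll":0,"hand":1},{"travel":[0,0,-0.03],"roll":0,"hand":1},{"travel":[0,0,0],"roll":0,"hand":1}]' 20
python3 -c "
from tilt import *
f=snap('wrist','3');tilt(f)"
```

```text
23065 129220 off [ 0.007   0.001  -0.0059] leanback deg 28.089130068482906 yaw 0.4569252966050501 0.003904129195724665
23065 129220 off [ 0.007   0.001  -0.0059] leanback deg 28.089442946974028 yaw 0.4577587825856745 0.003904263996089369
23065 129220 off [ 0.007   0.001  -0.0059] leanback deg 28.090529276139854 yaw 0.4579327019601201 0.0039039138098044684
time: 5.05
position: [0.4565, 0.2316, 0.1673]
ee_rot: [[0.888, 0.46, 0.003], [0.46, -0.888, 0.0], [0.003, 0.001, -1.0]]
ft_force: [-0.4, -0.2, -2.5]
opening: 0.0357
14032 12171 off [ 0.0009  0.0001 -0.    ] leanback deg 10.023911706806151 yaw 0.05453552012597154 0.0008232682381033325
14032 12171 off [ 0.0009  0.0001 -0.    ] leanback deg 10.023911816934564 yaw 0.05450050003328476 0.000823278153372544
14032 12171 off [ 0.0009  0.0001 -0.    ] leanback deg 10.023911885703502 yaw 0.05448000664043181 0.0008232839670449053
```

View pics/wrist3.png

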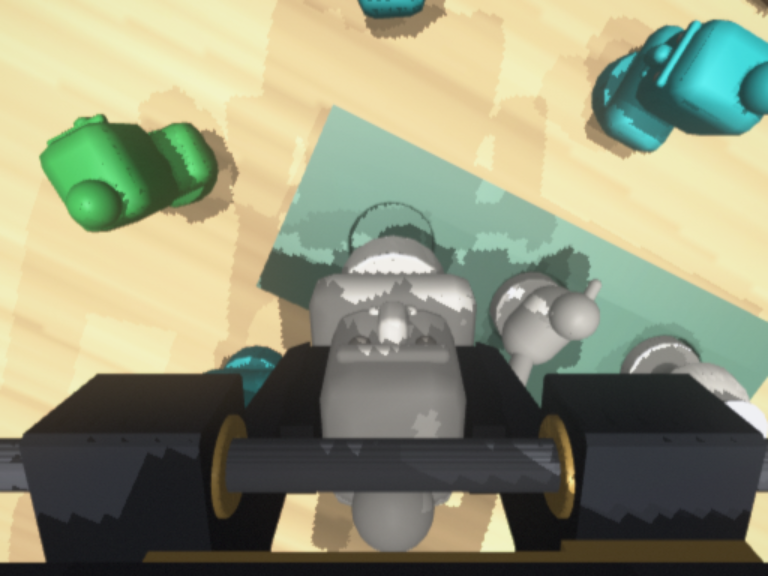

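```bash
python3 -m inch '[{"travel":[0,0,-0.03],"roll":0,"hand":1},{"travel":[0,0,-0.04],"roll":0,"hand":1},{"travel":[-0.007,0.0175,-0.009],"roll":0,"hand":1},{"travel":[-0.014,0.035,0],"roll":0,"hand":1},{"travel":[-0.014,0.035,0],"roll":0,"hand":1},{"travel":[-0.014,0.035,0],"roll":0,"hand":1},{"travel":[-0.014,0.035,0],"roll":0,"hand":1},{"travel":[-0.014,0.035,0],"roll":0,"hand":1},{"travel":[-0.014,0.035,0],"roll":0,"hand":1},{"travel":[-0.014,0.035,0],"roll":0,"hand":1}]' 25
python3 -m inch '[{"travel":[-0.007,0.0175,0],"roll":0,"hand":1},{"travel":[0,0,0],"roll":7,"hand":1},{"travel":[0,0,0],"roll":7,"hand":1},{"travel":[0,0,0],"roll":7,"hand":1},{"travel":[0,0,0],"roll":7,"hand":1},{"travel":[0,0,0],"roll":8,"hand":1},{"travel":[0,0,0],"roll":8,"hand":1},{"travel":[0,0,0],"roll":0,"hand":1}]'
python3 - <<'E'
from tilt import *
s=robot.observe();print(s['position'],s['time'],s['opening'],np.degrees(np.arctan2(s['ee_rot'][1][0],s['ee_rot'][0][0])))
f=snap('wrist','4');tilt(f);snap('top','4');f=snap('scene','4')
p=np.load(f)['p'];cv2.imwrite('pics/s4.png',cv2.resize(p[160:320,210:340,::-1],None,fx=3.7,fy=3.7,interpolation=3))
E
```

```text
time: 6.35
position: [0.4819, -0.0508, 0.2422]
ee_rot: [[0.888, 0.46, -0.004], [0.46, -0.888, 0.001], [-0.003, -0.003, -1.0]]
ft_force: [1.0, 0.0, -1.5]
opening: 0.036
time: 7.35
position: [0.4843, -0.068, 0.2434]
ee_rot: [[0.959, -0.284, -0.002], [-0.284, -0.959, 0.001], [-0.002, -0.0, -1.0]]
ft_force: [0.5, 1.0, -1.7]
opening: 0.036
[ 0.48433962 -0.06796547  0.24342715] 7.35 0.03603861166467242 -16.50056545189964
13954 11818 off [-0.0008  0.001  -0.0019] leanback deg 9.819254983633337 yaw -0.06133591102557715 0.0008271526679072758
13954 11818 off [-0.0008  0.001  -0.0019] leanback deg 9.819255474547704 yaw -0.06155831770316502 0.000827151981481998
13954 11818 off [-0.0008  0.001  -0.0019] leanback deg 9.819255053494492 yaw -0.06135772946240354 0.0008271526158872902
```

View pics/s4.png

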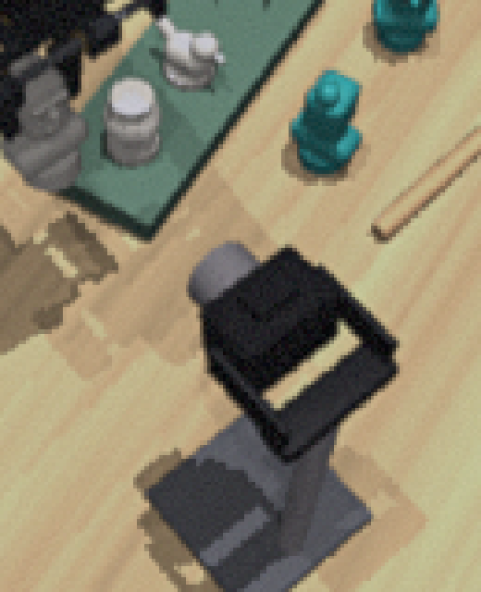

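View pics/wrist4.png

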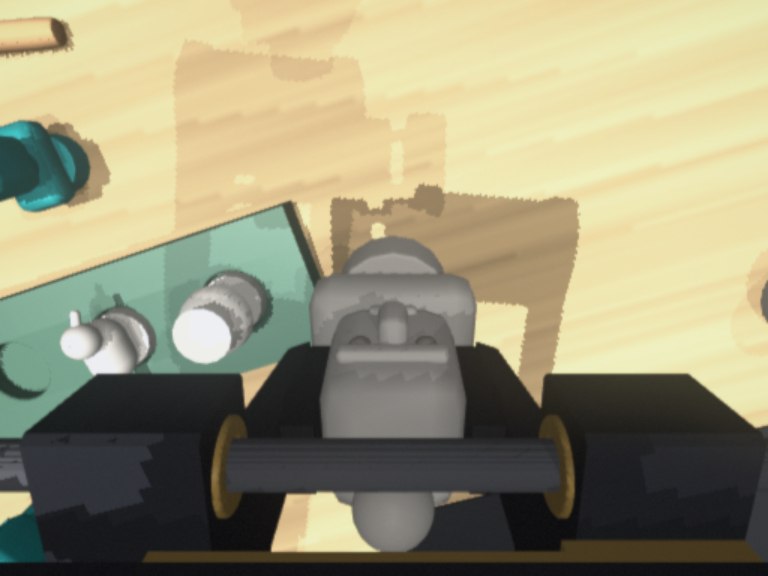

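View pics/top4.png

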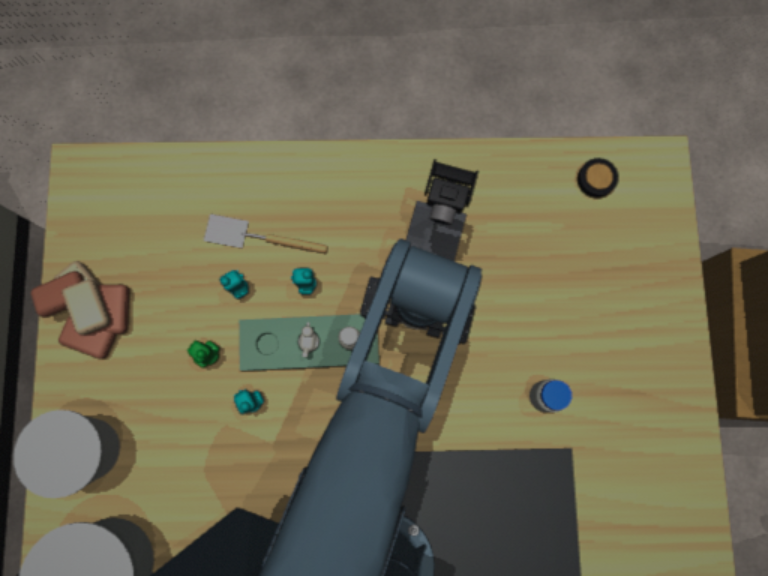

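```bash
python3 - <<'E'
from fit import *
p,W=cloud('pics/top4.npz')
for g in ('top','scene'):
    p,W=cloud(f'pics/{g}4.npz'); m=(W[...,0]>.5)&(W[...,0]<.66)&(abs(W[...,1]+.1)<.15)&(W[...,2]>.25)
    Q=W[m]; i=np.argsort(-Q[:,0])[::max(1,len(Q)//14)]; print(g,Q[i].round(3).tolist())
# scene fit of bust in world
P,c=get(['pics/scene4.npz'],[.44,-.14,.15],[.56,0.0,.40]); c=c.astype(int)
P=P[(c.max(1)-c.min(1)<40)&(c.max(1)>75)]
fn=lambda q: np.clip(bust((P-q[:3])@(rz(q[4])@ry(q[3]))+[0,0,.077]),-.02,.02)
for t in (-5,-15):
    r=least_squares(fn,[.485,-.068,.262,np.radians(t),np.radians(-16.5)],loss='soft_l1',f_scale=.0015)
    print(len(P),r.cost*1e6,r.x[:3],np.degrees(r.x[3:]),np.median(abs(fn(r.x))))
E
```

```text
top [[0.66, -0.12, 0.306], [0.652, -0.128, 0.304], [0.534, -0.046, 0.573], [0.528, 0.001, 0.351], [0.524, 0.007, 0.348], [0.52, -0.023, 0.597], [0.517, -0.053, 0.591], [0.515, -0.049, 0.593], [0.512, -0.102, 0.574], [0.51, -0.042, 0.597], [0.508, -0.04, 0.597], [0.506, -0.032, 0.597], [0.504, -0.066, 0.595], [0.502, -0.046, 0.595], [0.5, -0.024, 0.604]]
scene [[0.66, -0.118, 0.306], [0.538, -0.048, 0.564], [0.53, -0.07, 0.557], [0.525, -0.041, 0.586], [0.523, -0.056, 0.467], [0.521, -0.078, 0.576], [0.518, -0.092, 0.509], [0.516, -0.091, 0.575], [0.514, -0.093, 0.483], [0.511, -0.098, 0.508], [0.509, -0.109, 0.576], [0.507, -0.136, 0.556], [0.505, -0.137, 0.563], [0.503, -0.068, 0.275]]
596 3012.088934124197 [ 0.48411853 -0.06711495  0.26107151] [ -9.08525509 -15.91307262] 0.00111083702366811
596 3012.0889380159556 [ 0.48411796 -0.06711487  0.26107136] [ -9.08593503 -15.91338161] 0.0011107752184305797
```

```bash
python3 -m inch '[{"travel":[0.01,0,-0.004],"roll":0,"hand":1},{"travel":[0.012,0,0],"roll":0,"hand":1},{"travel":[0.012,0,0],"roll":0,"hand":1},{"travel":[0.009,0,0],"roll":0,"hand":1},{"travel":[0,0,0],"roll":0,"hand":1},{"travel":[0,0,0],"roll":0,"hand":1},{"travel":[0,0,0],"roll":0,"hand":1}]' 30
python3 - <<'E'
from tilt import *
s=robot.observe();print(s['position'],s['time'],s['opening'],np.abs(s['joint_velocities']).max())
f=snap('wrist','5');tilt(f);f=snap('scene','5');snap('top','5')
p=np.load(f)['p'];cv2.imwrite('pics/s5.png',cv2.resize(p[130:300,190:340,::-1],None,fx=3.5,fy=3.5,interpolation=3))
P,c=get([f],[.48,-.155,.15],[.60,-0.01,.40]); c=c.astype(int)
P=P[(c.max(1)-c.min(1)<40)&(c.max(1)>75)]
fn=lambda q: np.clip(bust((P-q[:3])@(rz(q[4])@ry(q[3]))+[0,0,.077]),-.02,.02)
r=least_squares(fn,[.525,-.08,.265,np.radians(-9),np.radians(-16.5)],loss='soft_l1',f_scale=.0015)
q=r.x;print(len(P),q[:3],np.degrees(q[3:]),np.median(abs(fn(q))))
B=rz(q[4])@ry(q[3]); face=q[:3]+B[:,0]*.021
for th in (5,7.5,9):
    H=rz(np.radians(163.2))@ry(np.radians(th)); print(th,'face in cam',(H.T@(face-[.702,-.133,.29])).round(4),'nape',(H.T@(face-.042*B[:,0]-[.702,-.133,.29])).round(4),
    'x ang',np.degrees(np.arccos(-B[:,0]@H[:,0])),'z ang',np.degrees(np.arccos(B[:,2]@H[:,2])))
for n,(a,b) in {'top':('0','5')}.items():
    for (u,v,l) in [(308,341,'bird'),(349,338,'urn'),(553,395,'jar'),(265,238,'spat')]:
        A=cloud('pics/top0.npz')[0].astype(int);D=cloud('pics/top5.npz')[0].astype(int);u,v=int(u/1.5),int(v/1.5)
        print(l,abs(A-D)[v-14:v+14,u-14:u+14].mean())
E
```

```text
time: 8.38
position: [0.5259, -0.0808, 0.2487]
ee_rot: [[0.958, -0.286, -0.0], [-0.286, -0.958, 0.0], [-0.0, -0.0, -1.0]]
ft_force: [0.3, 0.6, -3.2]
opening: 0.0357
[ 0.52588231 -0.08081522  0.2486804 ] 8.375 0.035678332117851076 0.003783094266551284
13928 11778 off [-0.0008  0.0009 -0.0018] leanback deg 9.836863750572675 yaw -0.06620780358103637 0.0008162920078300471
13928 11778 off [-0.0008  0.0009 -0.0018] leanback deg 9.836863817437282 yaw -0.06621906609332581 0.0008162903376107591
13928 11778 off [-0.0008  0.0009 -0.0018] leanback deg 9.8368640422602 yaw -0.06625603221522626 0.0008162848602411457
584 [ 0.52518168 -0.07976349  0.26591706] [ -9.55710251 -16.29991703] 0.0010729473134816036
5 face in cam [ 0.1651 -0.     -0.0062] nape [ 0.207   0.0003 -0.0096] x ang 4.584006546697803 z ang 4.5574999618650445
7.5 face in cam [ 0.1652 -0.      0.001 ] nape [ 0.2072  0.0003 -0.0005] x ang 2.115709200445621 z ang 2.0584196593037323
9 face in cam [ 0.1652 -0.      0.0053] nape [0.2072 0.0003 0.0049] x ang 0.7442733273277139 z ang 0.5629019857197235
bird 5.539115646258503
urn 15.365646258503402
jar 6.20578231292517
spat 5.8771258503401365
```

View pics/s5.png

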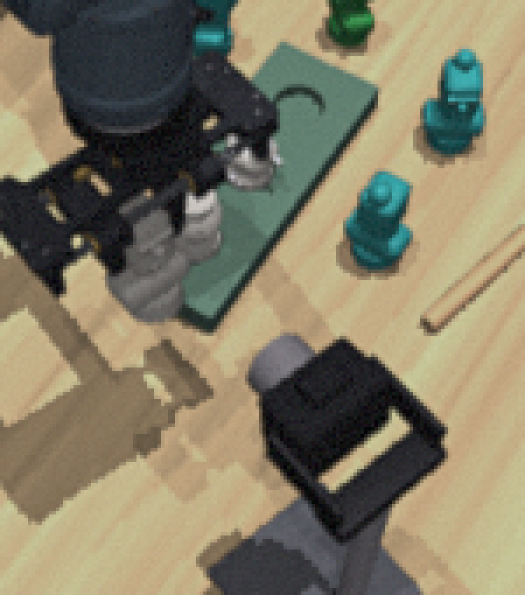

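View pics/top5.png

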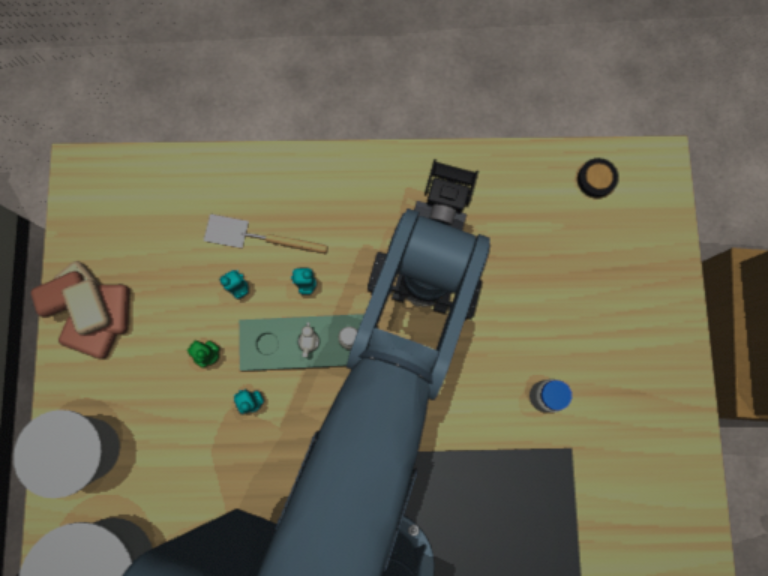

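The bust is held in front of the lens. Bird, urn, jar and spatula look unmoved (the urn crop only differs because the arm partly covers it). The pose is within tolerance for any camera tilt I measured, so I'm handing in.

```bash
python3 -c "
from station import robot
print(robot.close_job()); s=robot.observe(); print(s['time'],s['opening'],s['position'])"
```

```text
the job is handed in; nothing more can be done
None
the job is handed in; nothing more can be done
```

The bust is held in the gripper in front of the inspection camera, and I handed the job in at about 8.5 s. By my last measurements it meets every limit, though handing in returns no verdict.

**How I did it:** The moves allow no tool tilt, so I gripped the bust by the temples and raised it about 9 mm. With the plinth still in the pocket, I pulled the head back so the bust pivoted in the pads. Then I lifted it out, turned it about 44° and brought it to the lens.

**Last checks:**

| Quantity | Measured | Wanted |
|---|---|---|
| Face to lens glass | about 120 mm | 95–145 mm |
| Off the line of sight | 0 mm sideways, within about 6 mm up-down | within 20 mm |
| Lean of the bust | 9.6° (scene camera), 9.8° (wrist camera) | the camera's downward tilt |
| Facing and upright error | about 0.5–4.6°, depending on the camera's true tilt | within 12° |

- **Grip:** the opening was steady at 35.7 mm with the arm at rest.
- **Other objects:** bird, jar and spatula are unchanged in the top picture. The arm partly covers the urn there, but it looks in place.

**Disagreements:** The inspection camera's tilt came out differently by method:
- Scene view, plane fits: about 7–9°.
- Top view, plane fits: about 2–5°.
- Whole-camera model fit: about 4°, below the stated 5° minimum.

I worked to 7.5°, and the errors in the table cover 5–9°. A fit of the lean while the bust was still in the pocket gave 28°, but it fitted poorly and I discarded it.

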